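# Seat the mug in its slotted stand

### The arm

A 6-joint arm with a two-finger parallel gripper is mounted at the origin on a cart in front of the work surface, level with it; the furniture and walls round the work are solid. World frame = base frame: x ahead of the robot, y to its left, z up, the work surface at z = 0. Lengths are in m, angles in rad, forces in N, time in s.
With the tool pointing down it reaches from about 0.275 to 0.75 m from the base axis. Payload 10.2 kg.
Tool frame: the origin (TCP) lies midway between the tips of the shut fingers; the grasp point (between the pads) lies 19 mm behind it (env.hold_point_z is the distance from the TCP to the grasp point, in m); z points along the fingers, y is the line along which they close (so a half turn about z gives the same grasp; the last joint's range is limited). The gripper opens to 85 mm and grips with 20 to 120 N. Pads are 22 mm wide; open, the fingers measure 114 mm over their backs; the gripper's body (76 mm by 85 mm) begins 54 mm behind the grasp point. The pads swing forward as they close: fully open they stand 13 mm farther back than shut.
Start: joints at [-1.539, 0.313, 1.498, -0, 1.331, -0.223], TCP at [0.132, -0.508, 0.231] pointing down, gripper open.
Joint ranges: [-2.94, 2.94], [-0.97, 2.17], [0.19, 2.56], [-1.23, 4.37], [0.02, 3.11], [-2.88, 2.88]. Speed limits (rad/s): [2.39, 2.39, 3.01, 3.14, 3.14, 3.14].

### API

Orientations are given as a unit quaternion [x, y, z, w].
In Python, from bench import env, kinematics, monitor, eyes, job gives the robot as it stands. The module is installed in compiled form; this text tells all that it offers. Calls block until the motion is done:
- env.reach(position, orientation): joint-space move of the TCP to a pose.
- env.movel(position, velocity=0.15, frame=None, guard=None): straight line of the TCP; frame=None keeps the orientation; velocity is the mean speed in m/s. With guard (N) it stops when the force on the tool has changed by that much, and returns True; else False.
- env.set_joints(angles): joint-space move.
- env.release() and env.close_gripper(effort=None): open the fingers fully, or close them until they stop; effort is the grip in N (None keeps the last).
- env.hold(seconds).
- kinematics.ik(position, orientation): joint angles nearest the present ones, or None.
- monitor.sense(): the state.
- eyes.grab_frame(name): name is "side" or "top"; returns a dict with "frame" (480x640x3 uint8, red, green, blue), "mtx" (3x3 intrinsics, pixels), "k1" (the pictures are not rectified: a ray, as slopes to the right and down, at radius r is drawn at 1 + k1 r^2 times it, then the intrinsics apply), "view" (4x4, takes a point from world to camera coordinates). Camera axes: x right, y down, z forward; pixel columns grow to the right and rows downward; lengths in m; the calibration is good to about 2 mm. A picture is of the moment at which its call begins. There is no depth.
A pose or a line that the arm cannot do raises env.MotionError and nothing moves.
- job.hand_in(): hands the job in; it is judged then, once.
The state is a dict: "clock": time; "joints": joint angles; "qvel": joint speeds; "joint_efforts": joint torques, N m; "position": TCP position; "ee_rot": TCP orientation; "contact_force": force on the tool from outside, world axes, zero at the start; "ft_torque": the same for the moment, N m; "finger_gap": opening from 0.0 (shut) to 1.0 (fully open); "gripper_force": force on a finger pad.
Only numpy, scipy, OpenCV 4.12 (cv2) and the standard library are available. Lean on these libraries where they do the work, as an engineer would, in place of code of your own. Each camera call takes 0.05 s, during which the arm holds its last target. There are 200 camera calls.

### The job

Put the taller mug, the one that narrows towards its foot, into the wooden mug stand: turn it so that its handle goes down through the slot in the stand's wall, and set it gently, without dropping it, fully down and upright on the stand's floor. Leave the shorter mug where it stands.

Things in the scene. Friction and masses are not known exactly. Their poses are not given: they have to be found in the camera images.
- tall_mug: Taller stoneware mug, 106 mm high, tapering from 88 mm across the rim to 67 at the foot, 0.27 kg +-20%. Starts upright. Origin in the underside plane, z up. Body centred at local (0, +17.5) mm, outer wall at y about -27 near the rim. Loop handle along local -y out to y = -62, 12 mm thick along x, heights 22 to 95; its top bar: heights 79 to 95, y -31 to -57.
- tall_mug_grip (a point): Middle of the top bar of the tall mug's handle, at local (0, -47, 87) mm of the mug; axes as the mug's. A firm pinch from above across local x (12 mm wide) carries the mug here; its weight hangs about 60 mm to one side.
- mug_stand: Wooden mug stand, fixed: round collar open at the top on a 132 mm disc. Origin at centre of underside, z up. Inner diameter 104 mm, wall 8, wall top at z 56, floor (cork) at z 12. One slot, 45 mm wide, open at the top, down to z 10, faces the stand's -x. Seated, the mug's -y lies along the stand's -x, handle out through the slot; turned wrongly, the handle hangs on the wall.
- short_mug: The other mug, to be left alone: 92 mm high, nearly straight-sided, 84 mm across, loose on the worktop. Origin in the underside plane; body centred at local (0, +18) mm, handle along local -y out to 60 mm.

How it is judged:
By the outcome, as a careful person would: the job done as asked, in the order asked, and still so for the second after the job is handed in, with the robot touching nothing.
It also fails if it takes over 40 s, if anything falls off the work surface, if the arm or the gripper's body presses on something with over 40 N, if the wrist force passes 120 N, or if a joint passes its speed limit or range.

## Working session

There is one attempt and no reset: what is moved stays moved. The work goes in short steps, each a Python script; the robot and the scene stay as the last script left them, time stands still between calls to the robot, and variables do not carry over. Pictures are saved under pics/ and viewed, at most 10 in all, crops included, and the job is handed in when it is done.

```bash
mkdir -p pics
python3 - <<'E'
from bench import env,kinematics,monitor,eyes,job
import cv2,numpy as np
for n in("top","side"):
    f=eyes.grab_frame(n); cv2.imwrite(f"pics/{n}0.png",f["frame"][:,:,::-1]); print(n,f["mtx"].tolist(),f["k1"],np.round(f["view"],4).tolist())
s=monitor.sense(); print(s["clock"],s["ee_rot"],s["finger_gap"],s["contact_force"],env.hold_point_z)
E
```

```text
top [[617.2449769238098, 0.0, 325.67606931109873], [0.0, 617.2449769238098, 239.34305348045535], [0.0, 0.0, 1.0]] -0.2000928182052587 [[-0.0227, -0.9997, -0.0001, 0.177], [-0.989, 0.0225, -0.1462, 0.5258], [0.1462, -0.0032, -0.9893, 1.0369], [0.0, 0.0, 0.0, 1.0]]
side [[456.7819519318772, 0.0, 322.3693958363987], [0.0, 456.7819519318772, 248.1987714135758], [0.0, 0.0, 1.0]] 0.022885734836356857 [[-0.9803, -0.1971, -0.0156, 0.5621], [-0.1007, 0.5658, -0.8184, 0.0117], [0.1702, -0.8007, -0.5744, 0.9593], [0.0, 0.0, 0.0, 1.0]]
0.1 [ 9.91895700e-01  1.27053396e-01  4.97817107e-05 -5.92947581e-04] 0.9995392516360426 [-0.79070432 -0.26811612  0.23611052] 0.0187
```

View pics/top0.png

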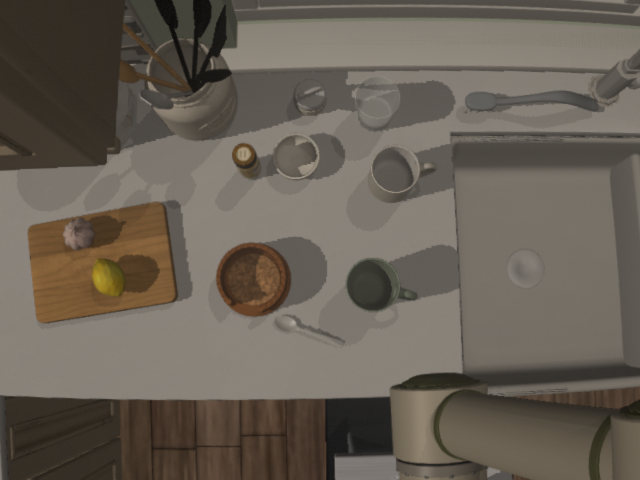

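View pics/side0.png

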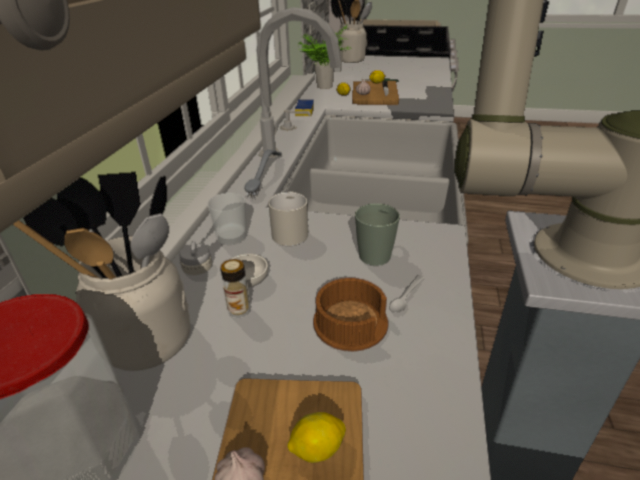

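The top view shows the green tapered (tall) mug with its rim near (372,284) and handle near (408,295). The white short mug is near (395,172), and the stand is near (253,280). I'll enlarge the area to find the slot and the handle.

Run:
```python
import cv2,numpy as np
t=cv2.imread("pics/top0.png");s=cv2.imread("pics/side0.png")
a=cv2.resize(t[230:350,205:435],None,fx=3.4,fy=3.4,interpolation=3)
cv2.imwrite("pics/ctop.png",np.clip(a*1.5,0,255).astype(np.uint8))
b=cv2.resize(s[190:360,290:440],None,fx=3.5,fy=3.5,interpolation=3)
cv2.imwrite("pics/cside.png",np.clip(b*1.3,0,255).astype(np.uint8))
```

```text
(no output)
```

View pics/ctop.png

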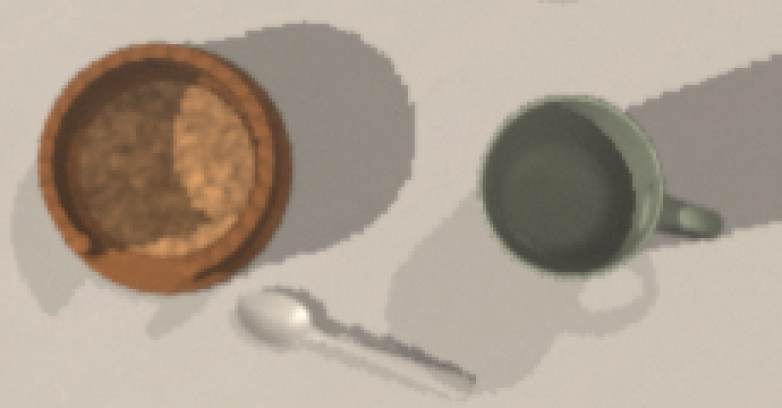

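View pics/cside.png

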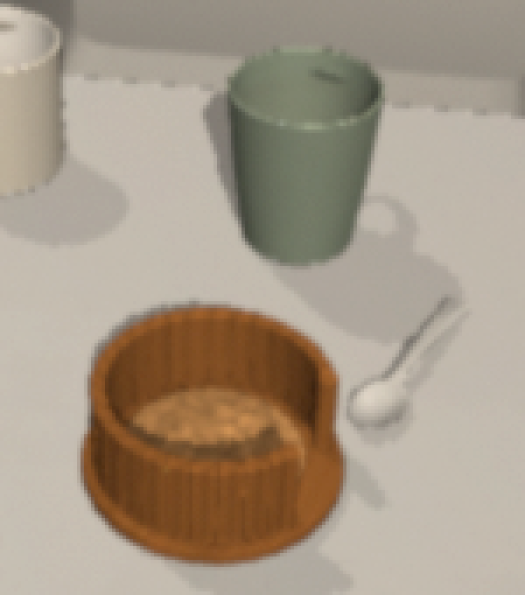

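The slot opens toward the bottom of the image (robot side) and slightly left, with wall ends near crop (88,243) and (195,275). The mug's rim centre is at crop (572,185) and its handle tip at (722,222). I'll back-project these points and overlay the models to check.

```bash
cat > h.py <<'E'
from bench import env,kinematics,monitor,eyes,job
import cv2,numpy as np
from scipy.optimize import fsolve
from scipy.spatial.transform import Rotation as R
def proj(f,P):
    P=np.atleast_2d(P); c=P@f["view"][:3,:3].T+f["view"][:3,3]; s=c[:,:2]/c[:,2:]
    s=s*(1+f["k1"]*(s**2).sum(1,keepdims=True)); return s*f["mtx"][[0,1],[0,1]]+f["mtx"][:2,2]
def back(f,uv,z):
    return np.array([*fsolve(lambda p:proj(f,[p[0],p[1],z])[0]-uv,[.4,0]),z])
def place(pts,xy,yaw):
    return np.asarray(pts)@R.from_euler('z',yaw).as_matrix().T+[*xy,0]
th=np.linspace(0,2*np.pi,73)
def circ(r,z,cy=0,a=th): return np.c_[r*np.cos(a),cy+r*np.sin(a),np.full(len(a),z)]
def mug_lines():
    return [circ(.044,.106,.0175),circ(.0335,0,.0175)]+[np.array([[x,-.027,.095],[x,-.057,.095],[x,-.062,.08],[x,-.062,.06],[x,-.03,.022]]) for x in(-.006,.006)]
def stand_lines():
    o=np.arcsin(.0225/.06);i=np.arcsin(.0225/.052);a=np.linspace(-1,1,60)
    O=circ(.06,.056,0,a*(np.pi-o));I=circ(.052,.056,0,a*(np.pi-i))
    L=[np.vstack([O,I[::-1],O[:1]]),circ(.066,0)]
    for s in(-1,1): L.append(np.array([[-(.052**2-.0225**2)**.5,s*.0225,z] for z in(.056,.012)]))
    return L
def draw(img,f,lines,xy,yaw,k,off,col):
    for l in lines:
        p=(proj(f,place(l,xy,yaw))-off+.5)*k
        cv2.polylines(img,[np.round(p).astype(np.int32)],False,col,1,cv2.LINE_AA)
E
cat > ov.py <<'E'
from h import *
import sys
def overlay(out,m,my,s,sy):
    T=[]
    for n,off,sz,k in(("top",(210,235),(215,90),3.6),("side",(300,195),(110,160),3)):
        f=eyes.grab_frame(n);im=f["frame"][off[1]:off[1]+sz[1],off[0]:off[0]+sz[0],::-1]
        im=np.clip(cv2.resize(im,None,fx=k,fy=k,interpolation=2)*1.4,0,255).astype(np.uint8)
        draw(im,f,mug_lines(),m,my,k,off,(0,0,255));draw(im,f,stand_lines(),s,sy,k,off,(255,255,0));T.append(im)
    T[1]=T[1][:,:]
    T[1]=cv2.resize(T[1],None,fx=.55,fy=.55) if False else T[1]
    h=600-T[0].shape[0]; c=np.zeros((600,800,3),np.uint8); c[:T[0].shape[0],:T[0].shape[1]]=T[0]
    b=cv2.resize(T[1],(int(T[1].shape[1]*h/T[1].shape[0]),h)) if T[1].shape[0]>h else T[1]
    c[T[0].shape[0]:T[0].shape[0]+b.shape[0],:b.shape[1]]=b; cv2.imwrite(out,c)
E
python3 - <<'E'
from ov import *
f=eyes.grab_frame("top"); u=lambda x,y:np.array([205+x/3.4-.35,230+y/3.4-.35])
s=back(f,u(156,162),.056); e=[back(f,u(88,243),.056),back(f,u(195,275),.056)]
mc=back(f,u(572,185),.106); tip=back(f,u(722,222),.085)
d=(tip-mc)[:2]; print("stand",s,"ends r",[np.linalg.norm((q-s)[:2]) for q in e])
print("mug",mc,"tip dist (79.5mm exp)",np.linalg.norm(d))
# mug -y along d ; yaw: R(yaw)*(0,-1)=(sin,-cos)
my=np.arctan2(d[0],-d[1]); 
q=sum((x-s)[:2]/np.linalg.norm((x-s)[:2]) for x in e); sy=np.arctan2(-q[1],-q[0])
o=mc[:2]+d/np.linalg.norm(d)*.0175
print("origin",o,"yaw",np.degrees(my),"stand yaw",np.degrees(sy))
overlay("pics/ov1.png",o,my,s[:2],sy)
E
```

```text
stand [0.46463297 0.29467804 0.056     ] ends r [np.float64(0.05289668519011113), np.float64(0.059987973501530685)]
mug [0.44485292 0.0905356  0.106     ] tip dist (79.5mm exp) 0.07655079529343714
origin [0.44064115 0.07354999] yaw -13.926209333017974 stand yaw -11.188918057064578
```

View pics/ov1.png

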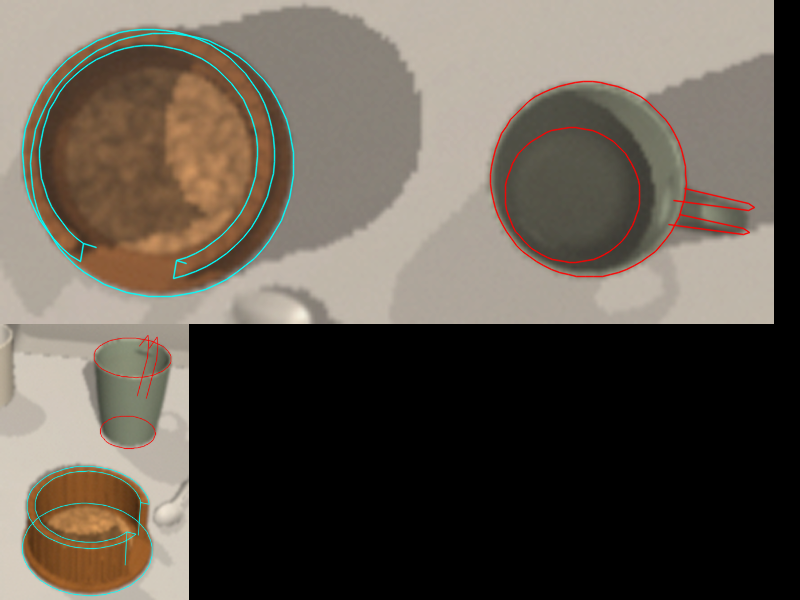

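The overlay fits within about 2 mm and both sizes check out. The grasp and slot clearances are far wider than that, so I'll go in and grasp.

```bash
cat > plan.py <<'E'
from h import *
M=np.array([.4406,.0742]);MY=np.radians(-13.9);S=np.array([.4646,.2947]);SY=np.radians(-11.2)
def tool(yaw,flip):  # tool y along mug x (or -x), z down
    y=np.array([np.cos(yaw),np.sin(yaw),0])*(-1 if flip else 1);z=np.array([0,0,-1.]);x=np.cross(y,z)
    return R.from_matrix(np.c_[x,y,z]).as_quat()
def gripxy(o,yaw): return o+.047*np.array([np.sin(yaw),-np.cos(yaw)])
PY=SY-np.pi/2; PO=S+.0175*np.array([np.sin(PY),-np.cos(PY)])
E
python3 - <<'E'
from plan import *
g=gripxy(M,MY);p=gripxy(PO,PY);print(g,p,env.hold_point_z)
for fl in(0,1):
    for q,y,zs in((g,MY,(.20,.068)),(p,PY,(.20,.078))):
        for z in zs:
            j=kinematics.ik([*q,z],tool(y,fl)); print(fl,z,None if j is None else np.round(j,2))
E
```

```text
[0.42930928 0.02857633] [0.40132839 0.30722812] 0.0187
0 0.2 [-0.21  0.13  1.81 -0.    1.2   0.04]
0 0.068 [-0.21  0.33  1.97 -0.    0.84  0.04]
0 0.2 [ 0.42  0.3   1.6  -0.    1.24  2.19]
0 0.078 [ 0.42  0.45  1.74 -0.    0.95  2.19]
1 0.2 None
1 0.068 None
1 0.2 [ 0.42  0.3   1.6  -0.    1.24 -0.95]
1 0.078 [ 0.42  0.45  1.74 -0.    0.95 -0.95]
```

Run:
```python
from plan import *
g=gripxy(M,MY);q=tool(MY,0)
env.reach([*g,.20],q); print(monitor.sense()["clock"])
print(env.movel([*g,.0685],velocity=.12,guard=8))
env.close_gripper(110); s=monitor.sense(); print(s["clock"],s["finger_gap"],s["gripper_force"],s["position"],s["contact_force"])
env.movel([*g,.0785],velocity=.05); s=monitor.sense(); print(s["contact_force"],s["ft_torque"])
env.movel([*g,.19],velocity=.12); s=monitor.sense(); print(s["clock"],s["finger_gap"],s["contact_force"],s["position"])
for n,off,k in(("top",(300,230,160,110),3),("side",(310,110,150,170),3)):
    f=eyes.grab_frame(n);x,y,w,h=off
    im=cv2.resize(f["frame"][y:y+h,x:x+w,::-1],None,fx=k,fy=k,interpolation=2)
    im=np.clip(im*1.4,0,255).astype(np.uint8)
    draw(im,f,[l+[0,0,.1215] for l in mug_lines()],M,MY,k,(x,y),(0,0,255)); cv2.imwrite(f"pics/lift_{n}.png",im)
a=cv2.imread("pics/lift_top.png");b=cv2.imread("pics/lift_side.png")
c=np.zeros((510,930,3),np.uint8);c[:a.shape[0],:480]=a;c[:b.shape[0],480:]=b;cv2.imwrite("pics/lift.png",cv2.resize(c,None,fx=.85,fy=.85))
```

```text
2.45
False
4.4 0.10660836606499142 107.22103275427799 [0.42925445 0.02855522 0.06859939] [-1.29869023 -0.88209612  3.40378095]
[-1.01455914  0.17655927 -2.53546666] [-0.09955533 -0.00152935 -0.05530175]
5.8333 0.10668030009484049 [ 0.84242581 -0.53319827 -3.40302294] [0.42894014 0.02864682 0.18932503]
```

View pics/lift.png

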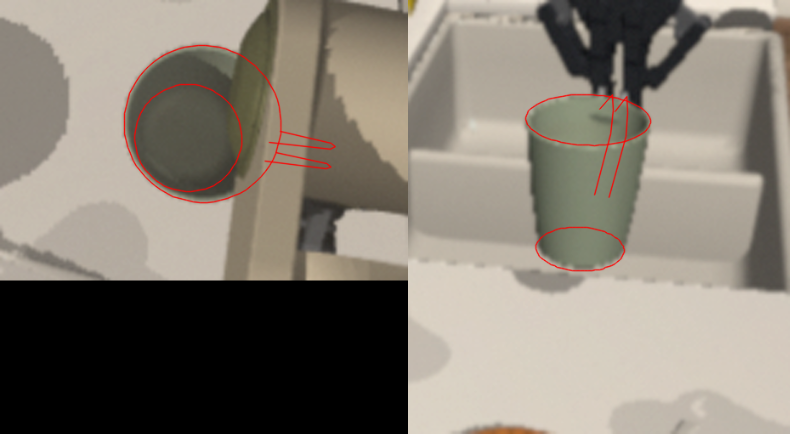

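The mug hangs upright in the grip and matches the lifted model. Next I'll carry it over and lower it under guard.

Run:
```python
from plan import *
p=gripxy(PO,PY);q=tool(PY,0)
env.reach([*p,.19],q); print(monitor.sense()["clock"])
print(env.movel([*p,.09],velocity=.08,guard=8)); print(monitor.sense()["position"])
env.hold(.3)
print(env.movel([*p,.075],velocity=.015,guard=3)); s=monitor.sense(); print(s["clock"],s["position"],s["contact_force"],s["ft_torque"])
f=eyes.grab_frame("side");x,y,w,h=280,150,160,210;k=2.8
im=np.clip(cv2.resize(f["frame"][y:y+h,x:x+w,::-1],None,fx=k,fy=k,interpolation=2)*1.4,0,255).astype(np.uint8)
draw(im,f,[l+[0,0,.012] for l in mug_lines()],PO,PY,k,(x,y),(0,0,255)); cv2.imwrite("pics/placed.png",im)
```

```text
7.8
False
[0.40159139 0.30735728 0.09044487]
True
10.1583 [0.40111295 0.30730285 0.08054603] [-0.29824721  1.09093131  3.58078498] [0.0619854  0.05756232 0.00440501]
```

View pics/placed.png

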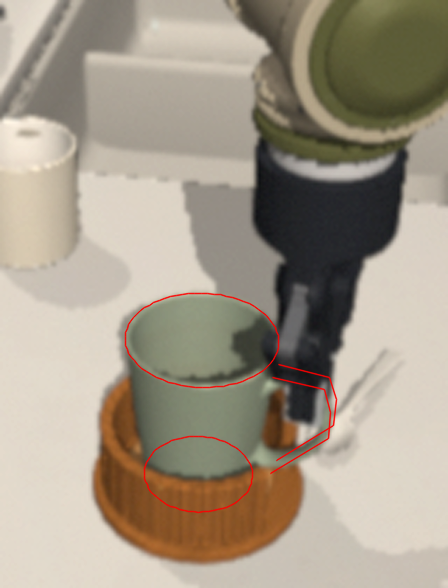

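Contact came at TCP z 0.0805, exactly where the floor should be, and the handle is in the slot. I'll release, back straight off and check.

Run:
```python
from plan import *
p=gripxy(PO,PY)
env.release(); env.hold(.3)
print(env.movel([*p,.21],velocity=.1,guard=10)); s=monitor.sense(); print(s["clock"],s["position"],s["contact_force"])
env.reach([.30,-.15,.25],tool(MY,0)); env.hold(.3)
T=[]
for n,(x,y,w,h),k in(("top",(200,225,110,110),3.4),("side",(300,200,110,150),3.4)):
    f=eyes.grab_frame(n)
    im=np.clip(cv2.resize(f["frame"][y:y+h,x:x+w,::-1],None,fx=k,fy=k,interpolation=2)*1.4,0,255).astype(np.uint8)
    draw(im,f,[l+[0,0,.012] for l in mug_lines()],PO,PY,k,(x,y),(0,0,255));T.append(im)
c=np.zeros((510,760,3),np.uint8);c[:T[0].shape[0],:T[0].shape[1]]=T[0];c[:,380:380+T[1].shape[1]]=T[1][:510];cv2.imwrite("pics/final.png",c)
print(monitor.sense()["clock"])
```

```text
False
12.6833 [0.401118   0.3071359  0.20945024] [ 0.38726738 -0.1534596   0.04573376]
15.4333
```

View pics/final.png

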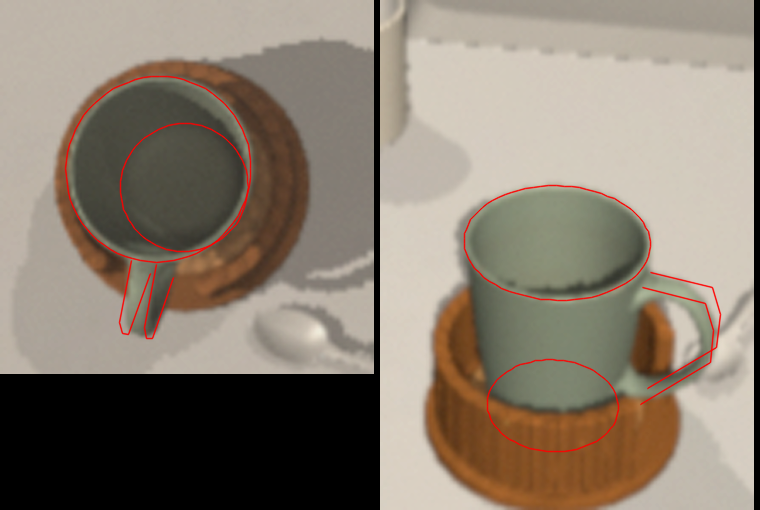

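The mug matches the seated model in both views: upright, on the floor, with its handle out through the slot. The robot is clear.

```bash
python3 -c "
from bench import job
print(job.hand_in())"
```

```text
the job is handed in; nothing more can be done
None
```

The tall mug stands upright on the stand's floor with its handle down through the slot, the short mug was left alone, and the job was handed in at about 15 s on the robot's clock.

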